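# Load slide cassettes into the spring-fed feeder

## Robot

A 6-joint arm with a two-finger parallel gripper is mounted at the origin on the work surface. World frame = base frame: x ahead of the robot, y to its left, z up, the work surface at z = 0. Lengths are in m, angles in rad, forces in N, time in s.
With the tool pointing down it reaches from about 0.375 to 0.975 m from the base axis. Payload 3.8 kg.
Tool frame: the origin (TCP) lies where the fingers leave the gripper's body, on its centre line; the fingertips stand 73 mm ahead of it and the grasp point (between the pads) lies 54 mm ahead of it (nose_length is the distance from the TCP to the fingertips, in m); z points along the fingers, y is the line along which they close (so a half turn about z gives the same grasp; the last joint's range is limited). The gripper opens to 85 mm and grips with 20 to 120 N. Pads are 22 mm wide; open, the fingers measure 114 mm over their backs; the gripper's body (76 mm by 85 mm) begins 54 mm behind the grasp point. The pads swing forward as they close: fully open they stand 13 mm farther back than shut.
Start: joints at [-1.161, 0.264, 1.604, -0, 1.274, -0.037], TCP at [0.292, -0.609, 0.304] pointing down, gripper open.
Joint ranges: [-2.63, 2.63], [-0.94, 2.18], [0.31, 2.57], [-1.31, 4.45], [0, 2.66], [-2.55, 2.55]. Speed limits (rad/s): [2.57, 2.57, 3.14, 3.14, 3.14, 3.14].

## Interface

Orientations are given as a rotation vector (axis times angle).
In Python, from workcell import read_state, read_camera, calibration, finish_job, look_for, cut_out, tip_of, nose_length gives the robot as it stands.
- The arm moves only by the tool step_arm, never from a script. Its argument "targets" is a list of rows, each a list of 3 entries, a list of its own where there are three numbers: the turn, a rotation vector about the tool's x, y, z in rad, then the shift along the tool's x, y, z in mm, then the finger opening in mm, from 0 to 85.4. In form: [[[ax, ay, az], [x, y, z], grip], ...]. A call has 1 to 5 rows; each row shifts and turns the commanded pose from where the row before left it, along the tool's axes as they then stand; what a row does not reach is not made up. A row lasts 1/12 s, in which the tool goes at most 41.7 mm and 7.16 degrees, less where a joint would pass 70% of its speed; a pose out of reach is approached as far as the arm can. A call with a gripper value outside its range is refused whole. The fingers move at their own pace and stop on an object; "grip_force" is the grip in N (left out, the last holds). Time passes only in rows, so rows that do not move let the fingers close. It gives the time, the measured TCP pose, the force, the opening and the grip force at its end, in the units of the state.
- read_state(): the state, without advancing time (a new reading comes with each control period).
- read_camera(name): name is "scene" or "side" or "wrist"; returns the picture (384x512x3 uint8, red, green, blue); there is no depth.
- calibration(name): a dict with "camera_matrix" (3x3 intrinsics, pixels), "R" (3x3) and "t" (3): a world point X has camera coordinates R X + t. Camera axes: x right, y down, z forward; pixel columns grow to the right and rows downward; lengths in m; the calibration is good to about 2 mm. A picture is of the moment at which its call begins: read the wrist's pose just before it. calibration takes no time and is no camera call; for the wrist camera it gives the pose at the moment of the call.
- finish_job(): hands the job in; it is judged then, once.
Trained networks look in the newest picture that a camera, given by its name, has taken for a name from the list of things; names that differ only in an ending like _2 or _b are one class to them, and where a whole thing is asked for, a point or a joint stands for the part that bears it (a point fixed in the world has none). Each returns a list of dicts, best first, with "score" (0 to 1); they miss things now and then, are a little off and sometimes report something else, mostly with a low value. They report only what shows in the picture. A call takes as long as a camera call.
- look_for(camera, query): "extent" ([left, top, right, bottom] in pixels, round what is visible of it).
- cut_out(camera, query): "region" (384x512 bool, what is visible of it) and "extent" ([left, top, right, bottom] in pixels, round what is visible of it).
- tip_of(camera, query): "at" ([row, column] in pixels: a listed point, or the origin of a listed thing).
The state is a dict: "time": time; "q": joint angles; "joint_vel": joint speeds; "joint_torque": joint torques, N m; "tool_pos": TCP position; "tcp_rot": TCP orientation; "wrist_force": force on the tool from outside, world axes, zero at the start; "torque": the same for the moment, N m; "width": opening from 0.0 (shut) to 1.0 (fully open); "grip_force": force on a finger pad.
Only numpy, scipy, OpenCV 4.12 (cv2) and the standard library are available. Lean on these libraries where they do the work, as an engineer would, in place of code of your own. Each camera call takes 0.05 s, during which the arm holds its last target. There are 200 camera calls.

## Task

Load the two slide cassettes into the microscope's spring-fed feeder, the blue one first and then the orange one flat on top of it: push each straight down against the spring follower until it goes below the two red catches and they snap back over it and hold it down, then let go. Leave the white cassette, the stain jar and the stack of petri dishes where they are.

Things in the scene. Friction and masses are not known exactly. Their poses are not given: they have to be found in the camera images.
- feeder_catch (a point): centre of the feeder's mouth, level with the flat underside of its two catches, 95 mm above the table; x along the channel's 104 mm length (the cassettes' length), y across its 48 mm width, z up. The top cassette, once seated, has its top face here (centre 11 mm below); the one under it lies 22 mm lower. The posts' flared lips end 35 mm above: bring a cassette in from higher
- feeder: the feeder, fixed to the table; origin at the centre of its underside, axes as feeder_catch. White base plate 190 x 110 x 12 mm; four aluminium corner posts, straight up to 116 mm above the table, then flared lips to 130 mm. They hold only the corners: both long sides (+-y) are open over the middle 68 mm above the base, so fingers can go down beside a cassette there
- follower (a joint): yellow spring follower plate (96 x 40 mm) between the posts, m: 0 = fully up, its top 2 mm below the catches; grows as pushed down, to 0.058 (0.020 with one cassette loaded, 0.042 with two); spring 4 N at the top plus 80 N/m
- catch_a (a joint): red sprung catch in the feeder's +x end, m: 0 = shut, standing 8 mm into the channel; pushed outward it grows to 0.012. Its upper side is a steep ramp 17 mm high: a cassette pushed down spreads it (both take about 5 N, besides the follower). Its underside is flat; with the cassette's top 3 to 6 mm below that, it snaps shut over it
- catch_b (a joint): the same red sprung catch in the feeder's -x end
- cassette_blue_mid (a point): centre (half-way up) of the loose blue slide cassette, a flat blue plastic block 100 x 44 x 22 mm, 0.08-0.17 kg, edges rounded 2 mm, with a glass slide and paper label let into its top; it lies flat; x runs along its 100 mm length, y across its 44 mm width, z up; the two ends are alike, either way round fits
- cassette_orange_mid (a point): centre (half-way up) of the loose orange slide cassette, a flat orange plastic block 100 x 44 x 22 mm, 0.08-0.17 kg, edges rounded 2 mm, with a glass slide and paper label let into its top; it lies flat; x runs along its 100 mm length, y across its 44 mm width, z up; the two ends are alike, either way round fits
- cassette_white_mid (a point): centre (half-way up) of the loose white slide cassette, a flat white plastic block 100 x 44 x 22 mm, 0.08-0.17 kg, edges rounded 2 mm, with a glass slide and paper label let into its top; it lies flat; x runs along its 100 mm length, y across its 44 mm width, z up; the two ends are alike, either way round fits; not needed, leave it alone
- stain_jar: loose amber glass jar with black cap, 56 mm across, 85 mm tall, origin at the centre of its underside; leave it alone
- petri_dishes: loose stack of three petri dishes, 90 mm across, 42 mm tall together, origin at the centre of its underside; leave it alone

How it is judged:
By the outcome, as a careful person would: the job done as asked, in the order asked, and still so for the second after the job is handed in, with the robot touching nothing.
It also fails if it takes over 67 s, if anything falls off the work surface, if the arm or the gripper's body presses on something with over 40 N, if the wrist force passes 120 N, or if a joint passes its speed limit or range.

## Working session

There is one attempt and no reset: what is moved stays moved. The work goes in short steps, Python scripts to look and compute and a tool call to move; the robot and the scene stay as the last step left them, time stands still between calls to the robot, and variables do not carry over. Pictures are saved under pics/ and viewed, at most 10 in all, crops included, and the job is handed in when it is done.

Besides the shell and the picture viewer there is one more tool, called after "Call:" as a command line: name --argument value ..., lists and objects as JSON in quotes. step_arm: Moves the arm, as the interface text tells. Its arguments: {"type":"object","properties":{"targets":{"type":"array","items":{"type":"array"}},"grip_force":{"type":"number"}},"required":["targets"]}

```bash
mkdir -p pics; ls; cat > h.py <<'E'
import numpy as np, cv2
from workcell import *
from scipy.spatial.transform import Rotation as Ro
def ray(cam,rc,z):
    c=calibration(cam); K=np.array(c["camera_matrix"]);R=np.array(c["R"]);t=np.array(c["t"])
    d=R.T@np.linalg.inv(K)@np.array([rc[1],rc[0],1.]); o=-R.T@t
    return o+d*(z-o[2])/d[2]
def proj(cam,X):
    c=calibration(cam); p=np.array(c["camera_matrix"])@(np.array(c["R"])@np.array(X)+np.array(c["t"])); return p[:2]/p[2]
def save(cam,n):
    im=read_camera(cam); cv2.imwrite("pics/"+n,im[:,:,::-1]); return im
E
python3 - <<'E'
from h import *
s=read_state(); print({k:np.round(v,3) for k,v in s.items()})
a=save("scene","a.png");
for q,z in [("feeder_catch",.095),("feeder",0),("cassette_blue_mid",.011),("cassette_orange_mid",.011),("cassette_white_mid",.011),("stain_jar",0),("petri_dishes",0)]:
    for r in tip_of("scene",q)[:2]: print(q,r["at"],round(r["score"],2),ray("scene",r["at"],z).round(4))
b=save("side","b.png")
for q,z in [("feeder_catch",.095),("feeder",0),("cassette_blue_mid",.011),("cassette_orange_mid",.011),("cassette_white_mid",.011)]:
    for r in tip_of("side",q)[:2]: print(q,r["at"],round(r["score"],2),ray("side",r["at"],z).round(4))
cv2.imwrite("pics/ab.png",np.vstack([a,b])[:,:,::-1])
print(read_state()["time"])
E
```

```text
pics
{'time': np.float64(0.0), 'q': array([-1.161,  0.265,  1.605,  0.   ,  1.274, -0.037]), 'joint_vel': array([ 0.   ,  0.002, -0.001,  0.002,  0.   ,  0.   ]), 'joint_torque': array([ 2.0000e-03, -5.1511e+01, -3.6731e+01,  0.0000e+00,  1.3000e-02,
       -0.0000e+00]), 'tool_pos': array([ 0.291, -0.608,  0.303]), 'tcp_rot': array([-3.061e+00, -6.960e-01,  1.000e-03]), 'wrist_force': array([ 0.384, -0.219, -0.504]), 'torque': array([0.036, 0.034, 0.049]), 'grip_force': np.float64(0.0), 'width': np.float64(1.003)}
feeder_catch [261.1, 183.5] 0.86 [ 0.5856 -0.2038  0.095 ]
feeder_catch [182.7, 295.5] 0.72 [0.5619 0.14   0.095 ]
feeder [285.2, 190.1] 0.81 [ 0.5785 -0.1938  0.    ]
cassette_blue_mid [184.5, 296.3] 0.89 [0.5026 0.2174 0.011 ]
cassette_orange_mid [199.4, 238.6] 0.59 [0.4452 0.0554 0.011 ]
cassette_orange_mid [184.4, 300.2] 0.51 [0.5095 0.226  0.011 ]
cassette_white_mid [239.5, 291.3] 0.69 [0.6364 0.0572 0.011 ]
stain_jar [217.6, 365.3] 0.75 [0.7033 0.2646 0.    ]
petri_dishes [151.4, 288.6] 0.59 [0.3648 0.3306 0.    ]
feeder_catch [129.1, 294.4] 0.85 [ 0.5844 -0.1962  0.095 ]
feeder [152.6, 290.1] 0.81 [ 0.5946 -0.1951 -0.    ]
cassette_blue_mid [241.5, 209.6] 0.67 [0.5034 0.2145 0.011 ]
cassette_orange_mid [223.7, 270.2] 0.71 [0.4345 0.0643 0.011 ]
cassette_white_mid [187.3, 221.2] 0.81 [0.6262 0.0615 0.011 ]
0.7
```

```bash
python3 -c "
import cv2,numpy as np
a=cv2.imread('pics/a.png');b=cv2.imread('pics/b.png');cv2.imwrite('pics/c.png',cv2.resize(np.hstack([a,b]),(800,300)))"
```

```text
(no output)
```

View pics/a.png

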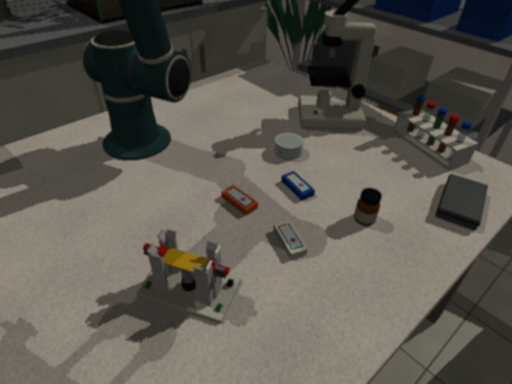

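View pics/b.png

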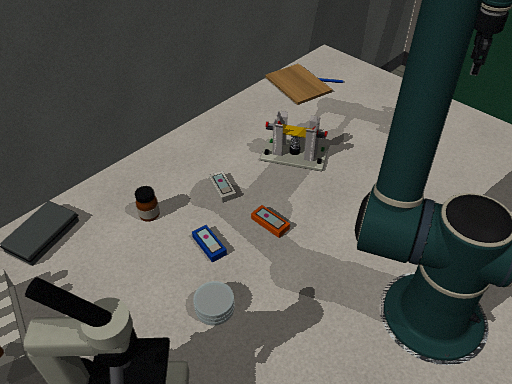

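Both views show the feeder (scene ≈(185,262), side ≈(294,130)), the blue cassette (scene (297,185), side (209,242)) and the orange one (scene (239,199), side (270,222)). These agree with the networks' reports to within about 1 cm. Next I'll get the yaws and the wrist camera's mounting.

```bash
cat >> h.py <<'E'
def rect(cam,q,z,k=0):
    r=cut_out(cam,q)
    if not r: print(cam,q,"none");return
    m=r[k]["region"]; ys,xs=np.nonzero(m)
    P=np.array([ray(cam,(y,x),z)[:2] for y,x in zip(ys,xs)]) if len(xs)<6000 else np.array([ray(cam,(y,x),z)[:2] for y,x in list(zip(ys,xs))[::7]])
    (c,s,a)=cv2.minAreaRect((P*1000).astype(np.float32))
    if s[0]<s[1]: s=s[::-1]; a+=90
    a=(a+90)%180-90
    print(cam,q,"score %.2f"%r[k]["score"],"ext",np.round(r[k]["extent"]),"c",np.round(c,1),"size",np.round(s,1),"yaw deg %.1f"%a)
    return c,s,a
def tool():
    s=read_state(); R=Ro.from_rotvec(s["tcp_rot"]).as_matrix(); 
    return s,R
def goto(p,yaw):
    """remaining tool shift (mm) and turn to put TCP at p with tool x at yaw deg (z down)"""
    s,R=tool(); a=np.radians(yaw); G=np.array([[np.cos(a),np.sin(a),0],[np.sin(a),-np.cos(a),0],[0,0,-1]])
    print("t %.2f"%s["time"],"pos",np.round(s["tool_pos"],4),"yaw %.2f"%np.degrees(np.arctan2(R[1,0],R[0,0])),"tool shift mm",np.round(R.T@(np.array(p)-s["tool_pos"])*1000,1),"turn",np.round(Ro.from_matrix(R.T@G).as_rotvec(),4))
E
python3 - <<'E'
from h import *
for cam in ("scene","side"):
    read_camera(cam)
    for q in ("cassette_blue_mid","cassette_orange_mid"): rect(cam,q,.014)
    # feeder base plate yaw by yellow follower
    rect(cam,"follower",.093)
s,R=tool(); c=calibration("wrist"); Rc=np.array(c["R"]);t=np.array(c["t"])
print("cam in tool",R.T@(-Rc.T@t-s["tool_pos"])); print((Rc@R).round(3)); print(np.array(c["camera_matrix"]).round(1), nose_length)
goto([.56,-.2,.35],0); goto([.503,.215,.25],0)
E
```

```text
scene cassette_blue_mid score 0.58 ext [280. 172. 317. 200.] c [508.8 214.2] size [116.2  58.4] yaw deg -11.8
scene cassette_orange_mid score 0.94 ext [222. 184. 258. 215.] c [447.6  53. ] size [117.7  59.9] yaw deg 0.7
scene follower score 0.70 ext [163. 247. 209. 287.] c [ 589.3 -213.8] size [86.8 67. ] yaw deg 27.6
side cassette_blue_mid score 0.90 ext [191. 227. 227. 261.] c [500.7 218.8] size [111.1  49.1] yaw deg -10.8
side cassette_orange_mid score 0.74 ext [252. 204. 291. 236.] c [441.9  58.9] size [110.4  60.2] yaw deg 1.5
side follower score 0.52 ext [281. 124. 304. 151.] c [ 562.1 -172.2] size [109.3  67.1] yaw deg -47.8
cam in tool [ 0.07639358 -0.00038608 -0.07088141]
[[-0.001  1.    -0.001]
 [-0.955 -0.002 -0.296]
 [-0.296  0.001  0.955]]
[[293.5   0.  258.6]
 [  0.  293.5 194.7]
 [  0.    0.    1. ]] 0.0726
t 1.10 pos [ 0.2916 -0.6087  0.3039] yaw 25.60 tool shift mm [ 418.6 -252.6  -46.1] turn [-0.      0.      0.4468]
t 1.10 pos [ 0.2916 -0.6087  0.3039] yaw 25.60 tool shift mm [ 546.5 -651.5   53.9] turn [-0.      0.      0.4468]
```

Call:
step_arm --targets '[[[0, 0, 0], [33, -21, -4], 85], [[0, 0, 0], [33, -21, -4], 85], [[0, 0, 0], [33, -21, -4], 85], [[0, 0, 0], [33, -21, -4], 85], [[0, 0, 0], [33, -21, -4], 85]]'

```text
time: 1.52
tool_pos: [0.3956, -0.4413, 0.3241]
tcp_rot: [3.064, 0.695, 0.0]
wrist_force: [1.3, -0.2, -0.0]
width: 0.999
grip_force: 0.0
```

Call:
step_arm --targets '[[[0, 0, 0], [33, -21, -4], 85], [[0, 0, 0], [33, -21, -4], 85], [[0, 0, 0], [33, -21, -4], 85], [[0, 0, 0], [33, -21, -4], 85], [[0, 0, 0], [33, -21, -4], 85]]'

```text
time: 1.93
tool_pos: [0.4992, -0.275, 0.3444]
tcp_rot: [3.063, 0.696, 0.001]
wrist_force: [0.5, -0.3, -0.2]
width: 0.993
grip_force: 0.0
```

Call:
step_arm --targets '[[[0, 0, 0], [33, -21, -4], 85], [[0, 0, 0], [33, -21, -4], 85], [[0, 0, 0], [0, 0, 0], 85], [[0, 0, 0], [0, 0, 0], 85]]'

```text
time: 2.27
tool_pos: [0.5409, -0.2085, 0.3523]
tcp_rot: [3.061, 0.702, 0.001]
wrist_force: [-0.4, -0.3, 0.7]
width: 0.996
grip_force: 0.0
```

```bash
python3 - <<'E'
from h import *
goto([.56,-.2,.36],0)
save("wrist","w1.png")
for q,z in [("feeder_catch",.095),("feeder",0)]:
    for r in tip_of("wrist",q)[:1]: print(q,r["at"],round(r["score"],2),ray("wrist",r["at"],z).round(4))
for q,z in (("catch_a",.1),("catch_b",.1)):
    for r in look_for("wrist",q)[:3]: e=r["extent"];print(q,np.round(e),round(r["score"],2),ray("wrist",((e[1]+e[3])/2,(e[0]+e[2])/2),z).round(4))
rect("wrist","follower",.093)
rect("wrist","feeder",.012)
E
```

```text
t 2.27 pos [ 0.5409 -0.2085  0.3523] yaw 25.84 tool shift mm [20.9  0.7 -7.6] turn [ 0.0006 -0.0006  0.451 ]
feeder_catch [138.4, 267.6] 0.89 [ 0.5798 -0.2024  0.095 ]
feeder [127.5, 267.3] 0.75 [ 0.5846 -0.2032  0.    ]
catch_a [256.  44. 272.  92.] 0.96 [ 0.6415 -0.1685  0.1   ]
catch_a [262. 175. 280. 218.] 0.8 [ 0.5219 -0.2348  0.1   ]
catch_b [256.  44. 272.  92.] 0.96 [ 0.6415 -0.1687  0.1   ]
catch_b [262. 175. 280. 218.] 0.8 [ 0.5219 -0.2349  0.1   ]Traceback (most recent call last):
  File "<stdin>", line 8, in <module>
  File "h.py", line 16, in rect
    P=np.array([ray(cam,(y,x),z)[:2] for y,x in zip(ys,xs)]) if len(xs)<6000 else np.array([ray(cam,(y,x),z)[:2] for y,x in list(zip(ys,xs))[::7]])
                ~~~^^^^^^^^^^^^^
  File "h.py", line 5, in ray
    c=calibration(cam); K=np.array(c["camera_matrix"]);R=np.array(c["R"]);t=np.array(c["t"])
ValueError: time passes only in moves, steps and waits
```

View pics/w1.png

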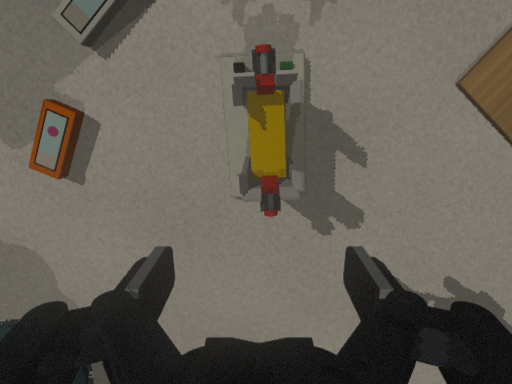

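The wrist view shows the feeder nearly aligned with the tool's x axis: the yellow follower spans (250–287, 90–177) and the red catches are at (264,60) and (270,195). The orange cassette is at (57,138). I'll get the feeder yaw from the colours.

```bash
python3 - <<'E'
s=open('h.py').read()
i=s.index("def rect"); j=s.index("def tool")
s=s[:i]+'''def mrect(cam,m,z,tag=""):
    c=calibration(cam); K=np.array(c["camera_matrix"]);R=np.array(c["R"]);t=np.array(c["t"]); o=-R.T@t
    m=m.astype(np.uint8); n,l,st,_=cv2.connectedComponentsWithStats(m); m=l==1+np.argmax(st[1:,4])
    ys,xs=np.nonzero(m); D=(R.T@np.linalg.inv(K)@np.array([xs,ys,np.ones(len(xs))])).T
    P=(o+D*((z-o[2])/D[:,2])[:,None])[:,:2]
    c,s,a=cv2.minAreaRect((P*1000).astype(np.float32))
    if s[0]<s[1]: s=s[::-1]; a+=90
    a=(a+90)%180-90; w,v=np.linalg.eigh(np.cov(P.T)); pc=np.degrees(np.arctan2(v[1,1],v[0,1])); pc=(pc+90)%180-90
    print(cam,tag,"n",len(xs),"c",np.round(c,1),"mean",np.round(P.mean(0)*1000,1),"size",np.round(s,1),"yaw %.1f pca %.1f"%(a,pc))
    return c,s,a
def rect(cam,q,z,k=0):
    r=cut_out(cam,q)
    if not r: print(cam,q,"none");return
    print("score %.2f"%r[k]["score"],end=" "); return mrect(cam,r[k]["region"],z,q)
def hsv(im,lo,hi): return cv2.inRange(cv2.cvtColor(im,cv2.COLOR_RGB2HSV),lo,hi)>0
'''+s[j:]
open('h.py','w').write(s)
E
python3 - <<'E'
from h import *
im=cv2.imread("pics/w1.png")[:,:,::-1].copy()
y=hsv(im,(20,150,80),(35,255,255)); mrect("wrist",y,.093,"yellow")
r=hsv(im,(0,150,60),(6,255,255))|hsv(im,(174,150,60),(179,255,255))
n,l,st,ce=cv2.connectedComponentsWithStats(r.astype(np.uint8))
for i in range(1,n):
    if st[i,4]>15: print(st[i],ce[i].round(1),ray("wrist",ce[i][::-1],.1).round(4))
rect("wrist","feeder",.012); rect("wrist","cassette_orange_mid",.022)
goto([.503,.216,.25],-11)
E
```

```text
wrist yellow n 2967 c [ 581.2 -201.7] mean [ 583.2 -200.7] size [94.8 39.7] yaw 28.3 pca 28.9
[256  45  15   8  93] [262.6  47.9] [ 0.6577 -0.1595  0.1   ]
[256  73  18  21 251] [265.   81.6] [ 0.6304 -0.1754  0.1   ]
[262 176  16  17 240] [269.5 183.8] [ 0.5348 -0.2272  0.1   ]
[264 210  13   6  57] [270.1 212.7] [ 0.5036 -0.2433  0.1   ]
score 0.71 wrist feeder n 12166 c [ 573.3 -206.4] mean [ 583.9 -200.3] size [232.8 110.7] yaw 28.4 pca 28.5
score 0.87 wrist cassette_orange_mid n 3066 c [447.7  49.8] mean [450.   49.8] size [105.4  54.9] yaw 0.9 pca -0.5
t 2.67 pos [ 0.5393 -0.2115  0.3517] yaw 25.49 tool shift mm [ 151.2 -401.5  101.7] turn [-1.000e-04  3.000e-04  6.368e-01]
```

Call:
step_arm --targets '[[[0, 0, 0], [15, -40, 0], 85], [[0, 0, 0], [15, -38, 0], 85], [[0, 0, 0], [15, -38, 0], 85], [[0, 0, 0], [15, -38, 0], 85], [[0, 0, 0], [15, -38, 0], 85]]'

```text
time: 3.08
tool_pos: [0.5241, -0.005, 0.352]
tcp_rot: [3.064, 0.693, 0.001]
wrist_force: [0.0, -1.1, 0.1]
width: 0.994
grip_force: 0.0
```

Call:
step_arm --targets '[[[0, 0, 0], [15, -38, 0], 85], [[0, 0, 0], [15, -38, 0], 85], [[0, 0, 0], [15, -38, 0], 85], [[0, 0, 0], [15, -38, 0], 85], [[0, 0, 0], [15, -38, 0], 85]]'

```text
time: 3.5
tool_pos: [0.5099, 0.1991, 0.3521]
tcp_rot: [3.064, 0.694, 0.001]
wrist_force: [1.1, -0.5, 0.1]
width: 0.995
grip_force: 0.0
```

Call:
step_arm --targets '[[[0, 0, 0.12], [0, 0, 20], 85], [[0, 0, 0.12], [0, 0, 20], 85], [[0, 0, 0.12], [0, 0, 20], 85], [[0, 0, 0.12], [0, 0, 20], 85], [[0, 0, 0.12], [0, 0, 20], 85]]'

```text
time: 3.92
tool_pos: [0.5103, 0.1975, 0.251]
tcp_rot: [-3.132, 0.251, -0.0]
wrist_force: [0.8, -0.4, 0.1]
width: 0.995
grip_force: 0.0
```

Call:
step_arm --targets '[[[0, 0, 0.04], [0, 0, 0], 70], [[0, 0, 0], [0, 0, 0], 70], [[0, 0, 0], [0, 0, 0], 70]]'

```text
time: 4.17
tool_pos: [0.5105, 0.1974, 0.2519]
tcp_rot: [3.127, -0.302, 0.0]
wrist_force: [-0.5, 0.7, -0.6]
width: 0.823
grip_force: 0.0
```

```bash
python3 - <<'E'
from h import *
goto([.503,.216,.25],-11)
im=save("wrist","w2.png")
for r in tip_of("wrist","cassette_blue_mid")[:1]: print(r["at"],round(r["score"],2),ray("wrist",r["at"],.011).round(4))
rect("wrist","cassette_blue_mid",.018)
m=hsv(im,(105,120,40),(125,255,255)); mrect("wrist",m,.022,"blue")
print(read_state()["q"].round(2),nose_length)
E
```

```text
t 4.17 pos [0.5105 0.1974 0.2519] yaw -11.04 tool shift mm [-10.9 -16.8   1.9] turn [ 0.     -0.     -0.0006]
[185.6, 240.9] 0.67 [0.5054 0.2196 0.011 ]
score 0.96 wrist cassette_blue_mid n 3771 c [506.1 219.4] mean [508.3 218.7] size [102.  44.] yaw -11.0 pca -10.9
wrist blue n 1395 c [506.1 218.8] mean [509.5 218.5] size [98.6 42.8] yaw -11.0 pca -10.8
[0.32 0.06 1.93 0.   1.14 2.09] 0.0726
```

View pics/w2.png

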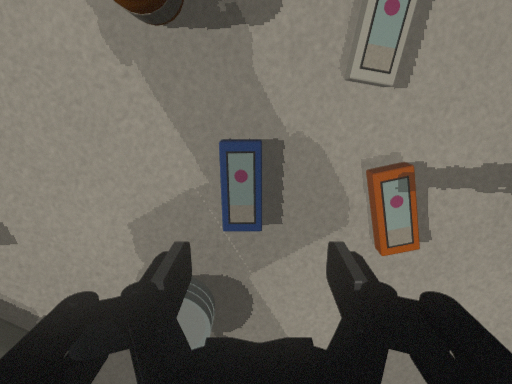

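Blue is centred at (241,186), which puts it at (0.506, 0.219) with yaw −11°; the size matches. Descending to grasp.

Call:
step_arm --targets '[[[0, 0, 0], [-2.5, -6, 38], 70], [[0, 0, 0], [-2.5, -6, 38], 70], [[0, 0, 0], [-2.5, -6, 38], 70], [[0, 0, 0], [-1, -2.5, 34], 70], [[0, 0, 0], [0, 0, 20], 70]]'

```text
time: 4.73
tool_pos: [0.5042, 0.2195, 0.0809]
tcp_rot: [3.126, -0.301, -0.005]
wrist_force: [-0.4, -0.5, -0.8]
width: 0.82
grip_force: 0.0
```

Call:
step_arm --targets '[[[0, 0, 0], [0, 0, 0], 70], [[0, 0, 0], [0, 0, 0], 48], [[0, 0, 0], [0, 0, 0], 48], [[0, 0, 0], [0, 0, 0], 48]]' --grip_force 40

```text
time: 5.07
tool_pos: [0.5078, 0.2202, 0.0865]
tcp_rot: [-3.125, 0.303, -0.007]
wrist_force: [-0.4, -0.9, -0.1]
width: 0.561
grip_force: 0.2
```

```bash
python3 - <<'E'
from h import *
goto([.506,.219,.080],-11)
im=save("wrist","w3.png"); s=read_state(); print(s["width"]*85.4,s["wrist_force"].round(1))
import workcell; print(workcell.nose_length)
im2=save("side","s3.png"); x,y=map(int,proj("side",[.506,.219,.03])); 
cv2.imwrite("pics/c3.png",np.hstack([im,cv2.resize(im2[max(y-48,0):y+48,x-36:x+36],(288,384),interpolation=cv2.INTER_CUBIC)])[:,:,::-1])
E
```

```text
t 5.07 pos [0.5078 0.2202 0.0865] yaw -11.07 tool shift mm [-1.6  1.5  6.5] turn [-0.0024 -0.004  -0.0012]
48.09513968818591 [ 0.7  0.4 -0.3]
0.0726
```

View pics/c3.png

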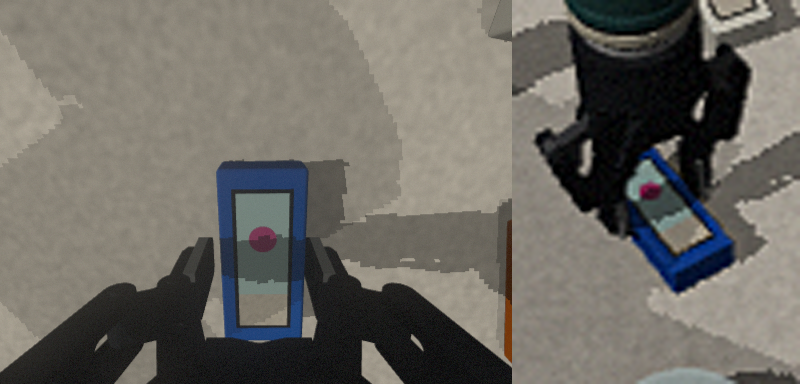

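The jaws straddle blue on both sides, with the cassette at columns 217–307 and rows 160–340. I'll check its position along the length.

```bash
python3 - <<'E'
from h import *
im=cv2.imread("pics/w3.png")[:,:,::-1].copy()
goto([.506,.219,.082],-11)
mrect("wrist",hsv(im,(105,120,30),(125,255,255)),.022,"blue")
for r in tip_of("wrist","cassette_blue_mid")[:1]: print(r["at"],round(r["score"],2),ray("wrist",r["at"],.011).round(4))
goto([.506,.219,.082],-11)
E
```

```text
t 5.17 pos [0.5075 0.2202 0.0863] yaw -11.08 tool shift mm [-1.3  1.4  4.3] turn [-0.0023 -0.0037 -0.0014]
wrist blue n 5775 c [505.2 219.5] mean [513.2 217. ] size [99.5 43.1] yaw -10.6 pca -10.4
[249.6, 261.4] 0.64 [0.5066 0.2196 0.011 ]
t 5.22 pos [0.5072 0.2201 0.086 ] yaw -11.08 tool shift mm [-1.   1.3  4. ] turn [-0.0021 -0.0033 -0.0013]
```

Call:
step_arm --targets '[[[0, 0, 0], [-1, 1, 2.5], 48], [[0, 0, 0], [0, 0, 2], 40], [[0, 0, 0], [0, 0, 0], 36], [[0, 0, 0], [0, 0, 0], 36], [[0, 0, 0], [0, 0, 0], 36]]' --grip_force 70

```text
time: 5.63
tool_pos: [0.5056, 0.2191, 0.0819]
tcp_rot: [-3.126, 0.303, -0.003]
wrist_force: [-3.9, -2.0, 15.2]
width: 0.492
grip_force: 69.4
```

Call:
step_arm --targets '[[[0, 0, 0], [0, 0, 0], 36], [[0, 0, 0], [0, 0, 0], 36], [[0, 0, 0], [0, 0, -10], 36], [[0, 0, 0], [0, 0, -20], 36], [[0, 0, 0], [0, 0, 0], 36]]'

```text
time: 6.05
tool_pos: [0.5066, 0.2196, 0.1126]
tcp_rot: [-3.124, 0.303, -0.008]
wrist_force: [0.9, -0.0, -0.9]
width: 0.494
grip_force: 72.1
```

Call:
step_arm --targets '[[[0, 0, 0], [0, 0, -30], 36], [[0, 0, 0], [8, 20, -30], 36], [[0, 0, 0], [12, 33, -16], 36], [[0, 0, 0], [12, 33, -16], 36], [[0, 0, 0], [12, 33, -16], 36]]'

```text
time: 6.47
tool_pos: [0.5249, 0.0927, 0.2179]
tcp_rot: [-3.127, 0.301, -0.001]
wrist_force: [0.4, 0.1, -1.5]
width: 0.493
grip_force: 72.1
```

Call:
step_arm --targets '[[[0, 0, 0], [14, 36, -16], 36], [[0, 0, 0], [14, 36, -12], 36], [[0, 0, 0], [14, 36, 0], 36], [[0, 0, 0], [14, 36, 0], 36], [[0, 0, 0], [14, 36, 0], 36]]'

```text
time: 6.88
tool_pos: [0.559, -0.0982, 0.2451]
tcp_rot: [-3.127, 0.303, -0.001]
wrist_force: [1.8, 0.5, -1.2]
width: 0.492
grip_force: 72.1
```

Call:
step_arm --targets '[[[0, 0, 0], [14, 36, 0], 36], [[0, 0, 0], [14, 36, 0], 36], [[0, 0, 0], [12, 28, 0], 36], [[0, 0, -0.12], [0, 0, 0], 36], [[0, 0, -0.12], [0, 0, 0], 36]]'

```text
time: 7.3
tool_pos: [0.579, -0.2046, 0.2441]
tcp_rot: [-3.14, -0.077, 0.001]
wrist_force: [-0.3, 0.9, -1.5]
width: 0.496
grip_force: 72.0
```

Call:
step_arm --targets '[[[0, 0, -0.12], [0, 0, 0], 36], [[0, 0, -0.12], [0, 0, 0], 36], [[0, 0, -0.12], [0, 0, 0], 36], [[0, 0, -0.09], [0, 0, 0], 36], [[0, 0, 0], [0, 0, 0], 36]]'

```text
time: 7.72
tool_pos: [0.5788, -0.2021, 0.2442]
tcp_rot: [-3.044, -0.775, 0.001]
wrist_force: [-0.9, 0.7, -2.3]
width: 0.492
grip_force: 72.0
```

```bash
cat >> h.py <<'E'
def held(im,lo,hi,h):
    s,R=tool(); z=s["tool_pos"][2]-h
    c,sz,a=mrect("wrist",hsv(im,lo,hi),z,"held top")
    print("held centre in tool mm",np.round(R.T@(np.array([c[0],c[1],z*1000])-s["tool_pos"]*1000),1))
E
python3 - <<'E'
from h import *
goto([.5815,-.2015,.25],28.5)
im=save("wrist","w4.png"); held(im,(105,120,30),(125,255,255),.060)
y=hsv(im,(20,150,80),(35,255,255)); mrect("wrist",y,.093,"yellow")
r=hsv(im,(0,150,60),(6,255,255))|hsv(im,(174,150,60),(179,255,255))
n,l,st,ce=cv2.connectedComponentsWithStats(r.astype(np.uint8))
for i in range(1,n):
    if st[i,4]>25: print(st[i],ce[i].round(1),ray("wrist",ce[i][::-1],.1).round(4))
for c in("scene","side"): save(c,c+"4.png")
print(read_state()["wrist_force"],read_state()["grip_force"])
E
```

```text
t 7.72 pos [ 0.5788 -0.2021  0.2442] yaw 28.58 tool shift mm [ 2.7  0.7 -5.8] turn [-0.0008  0.0006  0.0014]
wrist held top n 6651 c [ 580.1 -201. ] mean [ 591.1 -195.8] size [102.2  43.1] yaw 28.6 pca 28.7
held centre in tool mm [ 1.7 -0.3 60. ]
wrist yellow n 873 c [ 618.1 -179.2] mean [ 617.5 -180.2] size [39.1 15.8] yaw -61.7 pca -60.4
[245  74  21  10 172] [254.5  78.3] [ 0.6592 -0.1553  0.1   ]
[244 114  26  20 445] [257.3 123.5] [ 0.6337 -0.1712  0.1   ]
[-0.99686268 -0.6396017  -1.19445977] 72.03727841377258
```

View pics/w4.png

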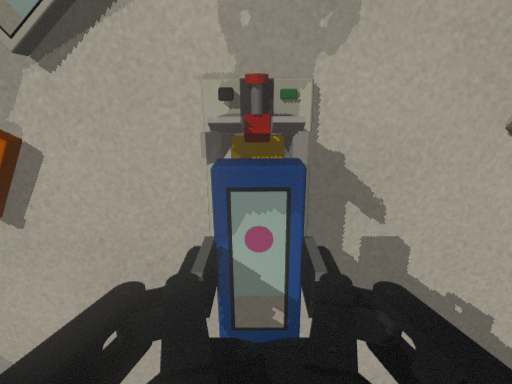

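The picture shows blue held square over the feeder, with the catch nose at (257,125–141) and the base plate's far edge at about row 79. My earlier feeder fix used a pose from after the arm had settled further. I'll re-measure now that it is still.

```bash
python3 - <<'E'
from h import *
s,R=tool(); p=s["tool_pos"]; im=save("wrist","w5.png")
goto([.583,-.1985,.25],28.8)
T=lambda rc,z:(R.T@(ray("wrist",rc,z)-p)*1000).round(1)
r=hsv(im,(0,150,60),(6,255,255))|hsv(im,(174,150,60),(179,255,255))
y=hsv(im,(20,150,60),(35,255,255)); b=hsv(im,(105,120,30),(125,255,255))
g=cv2.cvtColor(im,cv2.COLOR_RGB2GRAY).astype(float)
for c in (215,235,275,300): 
    col=g[60:100,c-3:c+4].mean(1); d=np.diff(col); print("plate edge col",c,60+np.argmax(abs(d)),T((60.5+np.argmax(abs(d)),c),.012))
for c in (236,240,276,280): rr=np.nonzero(y[:,c])[0]; print("yellow far",c,rr.min(),T((rr.min(),c),.093))
rr=np.nonzero(r[:,257])[0]; print("red rows",rr.min(),rr.max(),"nose at .095",T((rr.max()+.5,257),.095))
rr=np.nonzero(b[:,258])[0]; print("blue rows",rr.min(),T((rr.min(),258),p[2]-.06),T((rr.min(),258),p[2]-.058))
for row in (85,88): 
    gg=g[row-1:row+2].mean(0); d=np.diff(gg); l=190+np.argmax(abs(d[190:212])); q=302+np.argmax(abs(d[302:325])); print("plate sides",l,q,T((row,l+.5),.012),T((row,q+.5),.012))
yy=np.nonzero(y[145])[0]; print("yellow sides",yy.min(),yy.max(),T((145,yy.min()),.093),T((145,yy.max()+1),.093))
E
```

```text
t 7.92 pos [ 0.579  -0.2021  0.2449] yaw 28.35 tool shift mm [ 5.2 -1.3 -5.1] turn [-0.0003  0.0003 -0.0078]
plate edge col 215 78 [ 99.8 -42.  232.7]
plate edge col 235 92 [ 87.  -23.  232.7]
plate edge col 275 76 [101.6  15.8 232.6]
plate edge col 300 77 [100.7  40.  232.6]
yellow far 236 137 [ 52.7 -17.  151.7]
yellow far 240 137 [ 52.7 -14.  151.7]
yellow far 276 136 [ 53.4  12.9 151.7]
yellow far 280 137 [ 52.7  15.9 151.7]
red rows 75 132 nose at .095 [ 56.2  -1.3 149.7]
blue rows 159 [52.7 -0.5 60. ] [53.1 -0.5 58. ]
plate sides 199 315 [ 94.  -57.3 232.7] [ 93.9  55.3 232.6]
plate sides 199 319 [ 91.2 -57.5 232.7] [ 91.1  59.4 232.6]
yellow sides 231 282 [ 46.8 -20.9 151.7] [ 46.7  18.3 151.7]
```

Call:
step_arm --targets '[[[0, 0, -0.004], [2.5, -0.9, 10], 36], [[0, 0, 0], [0, 0, 10], 36], [[0, 0, 0], [0, 0, 10], 36], [[0, 0, 0], [0, 0, 0], 36]]' --grip_force 90

```text
time: 8.25
tool_pos: [0.579, -0.1994, 0.2114]
tcp_rot: [-3.04, -0.777, 0.008]
wrist_force: [-0.4, -0.8, -1.5]
width: 0.483
grip_force: 96.0
```

Call:
step_arm --targets '[[[0, 0, 0], [0, 0, 6], 36], [[0, 0, 0], [0, 0, 6], 36], [[0, 0, 0], [0, 0, 6], 36], [[0, 0, 0], [0, 0, 0], 36], [[0, 0, 0], [0, 0, 0], 36]]'

```text
time: 8.67
tool_pos: [0.5815, -0.2002, 0.1978]
tcp_rot: [3.043, 0.778, 0.002]
wrist_force: [0.9, 0.3, -0.6]
width: 0.484
grip_force: 96.2
```

```bash
python3 - <<'E'
from h import *
goto([.583,-.1985,.1495],28.8); im=save("wrist","w6.png"); a=save("scene","s6.png"); b=save("side","d6.png")
s=read_state(); print(s["wrist_force"].round(1),s["torque"].round(2))
x,y=map(int,proj("scene",[.583,-.1985,.11])); u,v=map(int,proj("side",[.583,-.1985,.11]))
f=lambda i,x,y:cv2.resize(i[y-48:y+48,x-48:x+48],(300,300),interpolation=cv2.INTER_CUBIC)
cv2.imwrite("pics/c6.png",np.hstack([f(a,x,y),f(b,u,v)])[:,:,::-1])
E
```

```text
t 8.67 pos [ 0.5815 -0.2002  0.1978] yaw 28.69 tool shift mm [ 2.1 -0.8 48.3] turn [ 0.0007 -0.001  -0.0019]
[2.2 0.4 0.1] [ 0.17 -0.35  0.01]
```

View pics/c6.png

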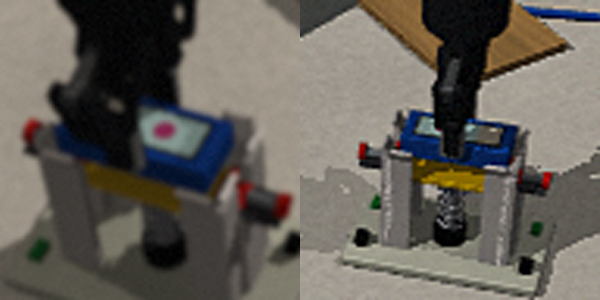

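Blue sits between the four lips with no side force, so I'll push on.

Call:
step_arm --targets '[[[0, 0, 0], [0, 0, 6], 36], [[0, 0, 0], [0, 0, 6], 36], [[0, 0, 0], [0, 0, 6], 36], [[0, 0, 0], [0, 0, 6], 36], [[0, 0, 0], [0, 0, 0], 36]]'

```text
time: 9.23
tool_pos: [0.5819, -0.2002, 0.1728]
tcp_rot: [3.043, 0.778, 0.004]
wrist_force: [7.0, 2.5, -1.4]
width: 0.484
grip_force: 96.1
```

Call:
step_arm --targets '[[[0, 0, 0], [0, 0, 6], 36], [[0, 0, 0], [0, 0, 6], 36], [[0, 0, 0], [0, 0, 6], 36], [[0, 0, 0], [0, 0, 2], 36], [[0, 0, 0], [0, 0, 0], 36]]'

```text
time: 9.65
tool_pos: [0.582, -0.2002, 0.1533]
tcp_rot: [3.043, 0.778, 0.004]
wrist_force: [4.5, 1.5, 2.7]
width: 0.488
grip_force: 96.4
```

```bash
python3 - <<'E'
from h import *
goto([.583,-.1985,.1495],28.8); im=save("wrist","w7.png")
s=read_state(); print(s["wrist_force"].round(1),s["torque"].round(2)); held(im,(105,120,30),(125,255,255),.059)
cv2.imwrite("pics/c7.png",cv2.resize(im,(512,384))[:,:,::-1])
E
```

```text
t 9.65 pos [ 0.582  -0.2002  0.1533] yaw 28.68 tool shift mm [ 1.7 -1.   3.8] turn [ 0.0013 -0.0021 -0.0022]
[5.8 2.  1.2] [ 0.35 -0.88 -0.05]
wrist held top n 3591 c [ 583.1 -199.2] mean [ 578.4 -205.5] size [95.5 43.1] yaw 29.0 pca 16.3
held centre in tool mm [ 1.4 -0.4 59. ]
```

View pics/c7.png

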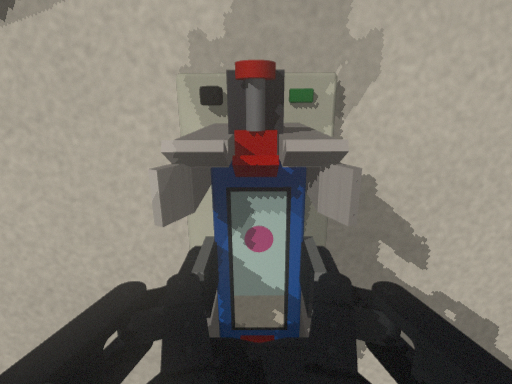

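Catch_a's nose now reaches over the cassette's far end (row 175 against an end at about row 166). A sideways force of about 6 N along +x suggests catch_b is still spread, so I'll push a little deeper.

Call:
step_arm --targets '[[[0, 0, 0], [0.5, 0, 2], 36], [[0, 0, 0], [0.5, 0, 2], 36], [[0, 0, 0], [0, 0, 0], 36]]'

```text
time: 9.95
tool_pos: [0.5821, -0.2002, 0.1493]
tcp_rot: [3.043, 0.778, 0.001]
wrist_force: [2.7, 0.7, 4.0]
width: 0.484
grip_force: 96.7
```

Call:
step_arm --targets '[[[0, 0, 0], [0, 0, 2], 36], [[0, 0, 0], [0, 0, 1], 36], [[0, 0, 0], [0, 0, 0], 36], [[0, 0, 0], [0, 0, 0], 36]]'

```text
time: 10.28
tool_pos: [0.5821, -0.2001, 0.1465]
tcp_rot: [3.043, 0.778, 0.001]
wrist_force: [3.1, 0.7, 5.9]
width: 0.486
grip_force: 96.8
```

```bash
python3 - <<'E'
from h import *
goto([.583,-.1985,.1495],28.8); im=save("wrist","w8.png"); a=save("scene","s8.png"); b=save("side","d8.png")
s=read_state(); print(s["wrist_force"].round(1),s["torque"].round(2)); held(im,(105,120,30),(125,255,255),.059)
x,y=map(int,proj("scene",[.583,-.1985,.09])); u,v=map(int,proj("side",[.583,-.1985,.09]))
f=lambda i,x,y:cv2.resize(i[y-40:y+40,x-40:x+40],(384,384),interpolation=cv2.INTER_CUBIC)
cv2.imwrite("pics/c8.png",cv2.resize(np.hstack([im[:,150:370],f(a,x,y),f(b,u,v)]),(790,307))[:,:,::-1])
E
```

```text
t 10.28 pos [ 0.5821 -0.2001  0.1465] yaw 28.69 tool shift mm [ 1.6 -1.  -3. ] turn [ 0.001  -0.0003 -0.0019]
[3.4 0.2 4.4] [-0.01 -0.49 -0.08]
wrist held top n 3562 c [ 576.9 -202.6] mean [ 572.7 -207. ] size [85.3 43.1] yaw 29.0 pca 20.3
held centre in tool mm [-5.8 -0.4 59. ]
```

View pics/c8.png

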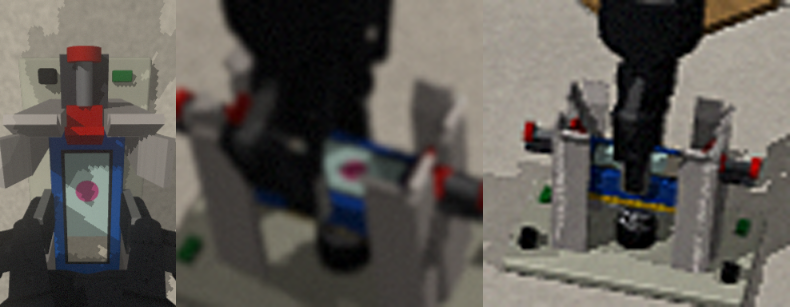

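Both catches overhang blue's ends and the vertical force matches the spring alone. Releasing and lifting.

Call:
step_arm --targets '[[[0, 0, 0], [0, 0, 0], 46], [[0, 0, 0], [0, 0, 0], 50], [[0, 0, 0], [0, 0, 0], 56], [[0, 0, 0], [0, 0, 0], 60], [[0, 0, 0], [0, 0, 0], 60]]'

```text
time: 10.85
tool_pos: [0.5809, -0.1994, 0.1454]
tcp_rot: [-3.042, -0.778, 0.003]
wrist_force: [-0.1, -0.1, -0.2]
width: 0.701
grip_force: 0.0
```

Call:
step_arm --targets '[[[0, 0, 0], [0, 0, -10], 60], [[0, 0, 0], [0, 0, -20], 60], [[0, 0, 0], [0, 0, -30], 60], [[0, 0, 0], [0, 0, -30], 60], [[0, 0, 0], [0, 0, -30], 60]]'

```text
time: 11.27
tool_pos: [0.5814, -0.1996, 0.268]
tcp_rot: [-3.043, -0.778, 0.001]
wrist_force: [-0.2, 0.4, 0.1]
width: 0.703
grip_force: 0.0
```

Call:
step_arm --targets '[[[0, 0, 0], [-20, 0, -30], 70], [[0, 0, 0], [-20, 0, -20], 70], [[0, 0, 0], [0, 0, 0], 70], [[0, 0, 0], [0, 0, 0], 70], [[0, 0, 0], [0, 0, 0], 70]]'

```text
time: 11.68
tool_pos: [0.5465, -0.2187, 0.316]
tcp_rot: [-3.043, -0.778, 0.0]
wrist_force: [-0.0, -0.8, 0.1]
width: 0.819
grip_force: 0.0
```

```bash
python3 - <<'E'
from h import *
for _ in range(4): read_camera("side")
goto([.583,-.1985,.25],28.8); s,R=tool(); p=s["tool_pos"]; im=save("wrist","w9.png"); 
b=hsv(im,(105,120,30),(125,255,255))
mrect("wrist",b,.095,"blue")
y=hsv(im,(20,150,80),(35,255,255)); print("yellow px",y.sum())
r=hsv(im,(0,150,60),(6,255,255))|hsv(im,(174,150,60),(179,255,255))
n,l,st,ce=cv2.connectedComponentsWithStats(r.astype(np.uint8))
F=np.array([.583,-.1985,0]);a=np.radians(28.8);B=np.array([[np.cos(a),np.sin(a)],[-np.sin(a),np.cos(a)]])
for i in range(1,n):
    if st[i,4]>25: print(st[i],[ (B@(ray("wrist",(rr,ce[i][0]),.095)-F)[:2]*1000).round(1) for rr in (st[i][1],st[i][1]+st[i][3])])
for i in (-52,-44,44,52): X=np.append(F[:2]+B.T@[i/1000,0],.095); print(i,proj("wrist",X).round(1))
x,yy=map(int,proj("wrist",[.583,-.1985,.095])); 
c=np.clip(yy-96,0,188); cv2.imwrite("pics/c9.png",cv2.resize(im[c:c+196,x-98:x+98],(588,588),interpolation=cv2.INTER_CUBIC)[:,:,::-1])
rect("wrist","cassette_blue_mid",.095)
E
```

```text
t 11.88 pos [ 0.5464 -0.2183  0.3143] yaw 28.73 tool shift mm [41.7  0.4 64.3] turn [-0.0028  0.0019 -0.0013]
wrist blue n 719 c [ 588.5 -211.3] mean [ 592.4 -214.3] size [98.1 18.5] yaw 27.4 pca 29.0
yellow px 0
[251  36  17   9 124] [array([91.9,  0.5]), array([84.7,  0.5])]
[250  70  20  21 295] [array([64. , -0.2]), array([45.9, -0.2])]
[251 185  18  19 291] [array([-45. ,  -0.3]), array([-65.7,  -0.3])]
[253 223  13   7  68] [array([-87.1,   0.9]), array([-95.3,   0.9])]
-52 [259.4 191.5]
-44 [259.4 184. ]
44 [259.3  93.2]
52 [259.2  84. ]
score 0.71 wrist cassette_blue_mid n 4409 c [ 582.6 -200.5] mean [ 585.2 -198.9] size [98.2 45.3] yaw 28.7 pca 29.2
```

Blue is seated: both catch noses are back at ±45 mm from centre, which is shut, no yellow shows, and the top reads 98×45 mm at catch height. Now for orange.

Call:
step_arm --targets '[[[0, 0, 0], [5.5, -36, 0], 70], [[0, 0, 0], [5.5, -36, 0], 70], [[0, 0, 0], [5.5, -36, 0], 70], [[0, 0, 0], [5.5, -36, 0], 70], [[0, 0, 0], [5.5, -36, 0], 70]]'

```text
time: 12.4
tool_pos: [0.4836, -0.0464, 0.3157]
tcp_rot: [-3.043, -0.778, 0.001]
wrist_force: [0.9, 0.6, 0.6]
width: 0.82
grip_force: 0.0
```

Call:
step_arm --targets '[[[0, 0, 0], [5.5, -36, 0], 70], [[0, 0, 0], [5.5, -36, 0], 70], [[0, 0, 0], [5.5, -34, 0], 70], [[0, 0, 0.12], [0, 0, 16], 70], [[0, 0, 0.12], [0, 0, 16], 70]]'

```text
time: 12.82
tool_pos: [0.448, 0.0553, 0.2849]
tcp_rot: [-3.115, -0.407, -0.004]
wrist_force: [0.6, 0.6, 0.7]
width: 0.816
grip_force: 0.0
```

Call:
step_arm --targets '[[[0, 0, 0.12], [0, 0, 16], 70], [[0, 0, 0.12], [0, 0, 16], 70], [[0, 0, 0], [0, 0, 0], 70], [[0, 0, 0], [0, 0, 0], 70]]'

```text
time: 13.15
tool_pos: [0.4472, 0.0533, 0.2512]
tcp_rot: [3.141, 0.039, -0.005]
wrist_force: [0.3, 0.1, 0.9]
width: 0.823
grip_force: 0.0
```

```bash
python3 - <<'E'
from h import *
for _ in range(4): read_camera("side")
im=save("wrist","w10.png")
mrect("wrist",hsv(im,(6,150,60),(19,255,255)),.022,"orange")
rect("wrist","cassette_orange_mid",.018)
for r in tip_of("wrist","cassette_orange_mid")[:1]: print(r["at"],round(r["score"],2),ray("wrist",r["at"],.011).round(4))
goto([.448,.054,.0825],1)
E
```

```text
wrist orange n 1576 c [445.9  57.1] mean [449.8  57.3] size [98.9 43.1] yaw 1.5 pca 1.9
score 0.57 wrist cassette_orange_mid n 3837 c [445.2  57.2] mean [447.6  57. ] size [101.6  45. ] yaw 2.0 pca 1.7
[180.0, 257.4] 0.61 [0.4452 0.0548 0.011 ]
t 13.50 pos [0.4485 0.0531 0.2533] yaw 1.22 tool shift mm [ -0.8  -0.9 170.8] turn [-0.0001 -0.0017  0.0039]
```

Call:
step_arm --targets '[[[0, 0, -0.008], [-0.4, -2, 38], 70], [[0, 0, 0], [-0.4, -2, 38], 70], [[0, 0, 0], [-0.4, 0, 38], 70], [[0, 0, 0], [0, 0, 34], 70], [[0, 0, 0], [0, 0, 18], 60]]'

```text
time: 13.92
tool_pos: [0.4443, 0.0569, 0.083]
tcp_rot: [3.141, 0.046, -0.008]
wrist_force: [-1.0, -0.2, 0.2]
width: 0.709
grip_force: 0.0
```

Call:
step_arm --targets '[[[0, 0, 0], [0, 0, 0], 54], [[0, 0, 0], [0, 0, 0], 50], [[0, 0, 0], [0, 0, 0], 50], [[0, 0, 0], [0, 0, 0], 50]]' --grip_force 70

```text
time: 14.25
tool_pos: [0.4487, 0.0572, 0.0885]
tcp_rot: [-3.141, -0.045, -0.007]
wrist_force: [-0.5, 0.2, 0.6]
width: 0.586
grip_force: 0.0
```

```bash
python3 - <<'E'
from h import *
for _ in range(3): read_camera("side")
im=save("wrist","w11.png")
mrect("wrist",hsv(im,(6,150,50),(19,255,255)),.022,"orange")
goto([.4456,.057,.0830],1.7); print(read_state()["wrist_force"].round(1),read_state()["width"]*85.4)
E
```

```text
wrist orange n 6527 c [446.4  57.2] mean [455.6  57.5] size [102.3  43.3] yaw 1.5 pca 1.5
t 14.45 pos [0.4477 0.0572 0.0877] yaw 1.65 tool shift mm [-2.1  0.1  4.7] turn [-0.0001 -0.0029 -0.0008]
[ 0.3  0.1 -0. ] 49.92120484348162
```

Call:
step_arm --targets '[[[0, 0, 0], [-0.5, 0, 2], 50], [[0, 0, 0], [-0.5, 0, 2], 44], [[0, 0, 0], [0, 0, 0], 36], [[0, 0, 0], [0, 0, 0], 36], [[0, 0, 0], [0, 0, 0], 36]]' --grip_force 70

```text
time: 14.87
tool_pos: [0.4461, 0.057, 0.083]
tcp_rot: [3.141, 0.045, 0.001]
wrist_force: [-1.7, -0.4, 7.7]
width: 0.493
grip_force: 71.5
```

Call:
step_arm --targets '[[[0, 0, 0], [0, 0, 0], 36], [[0, 0, 0], [0, 0, 0], 36], [[0, 0, 0], [0, 0, -10], 36], [[0, 0, 0], [0, 0, -20], 36], [[0, 0, 0], [0, 0, -30], 36]]'

```text
time: 15.28
tool_pos: [0.4428, 0.0568, 0.1404]
tcp_rot: [3.141, 0.045, -0.012]
wrist_force: [1.0, 1.0, -0.7]
width: 0.494
grip_force: 71.2
```

Call:
step_arm --targets '[[[0, 0, 0], [0, 0, -30], 36], [[0, 0, 0], [10, 20, -25], 36], [[0, 0, 0], [16, 32, -15], 36], [[0, 0, 0], [16, 32, -15], 36], [[0, 0, 0], [16, 32, -15], 36]]'

```text
time: 15.7
tool_pos: [0.5071, -0.0582, 0.2438]
tcp_rot: [-3.141, -0.047, -0.001]
wrist_force: [0.7, 0.8, -1.4]
width: 0.493
grip_force: 71.2
```

Call:
step_arm --targets '[[[0, 0, 0], [16, 32, -5], 36], [[0, 0, 0], [16, 32, 0], 36], [[0, 0, 0], [16, 32, 0], 36], [[0, 0, 0], [16, 32, 0], 36], [[0, 0, 0], [8, 15, 0], 36]]'

```text
time: 16.12
tool_pos: [0.5842, -0.2017, 0.2475]
tcp_rot: [3.14, 0.042, 0.001]
wrist_force: [0.7, 0.5, -0.1]
width: 0.491
grip_force: 71.3
```

Call:
step_arm --targets '[[[0, 0, -0.12], [0, 0, 0], 36], [[0, 0, -0.12], [0, 0, 0], 36], [[0, 0, -0.12], [0, 0, 0], 36], [[0, 0, -0.115], [0, 0, 0], 36], [[0, 0, 0], [0, 0, 0], 36]]'

```text
time: 16.53
tool_pos: [0.5826, -0.198, 0.247]
tcp_rot: [-3.041, -0.787, 0.002]
wrist_force: [0.0, -0.2, -1.2]
width: 0.493
grip_force: 71.3
```

```bash
python3 - <<'E'
from h import *
for _ in range(4): read_camera("side")
s,R=tool(); p=s["tool_pos"]; im=save("wrist","w12.png")
goto([.583,-.1985,.25],28.8)
T=lambda rc,z:(R.T@(ray("wrist",rc,z)-p)*1000).round(1)
lo,hi=(7,150,50),(18,255,255)
for h in(.058,.060,.062): held(im,lo,hi,h)
r=hsv(im,(0,150,60),(5,255,255))|hsv(im,(174,150,60),(179,255,255))
n,l,st,ce=cv2.connectedComponentsWithStats(r.astype(np.uint8))
for i in range(1,n):
    if st[i,4]>25: print(st[i],"nose",T((st[i][1]+st[i][3],ce[i][0]),.095),"outer",T((st[i][1],ce[i][0]),.095))
o=hsv(im,lo,hi); rr=np.nonzero(o[:,258])[0]; rr=rr[rr>145]; print("orange far",rr.min(),T((rr.min(),258),p[2]-.06))
g=cv2.cvtColor(im,cv2.COLOR_RGB2GRAY).astype(float)
for c in (215,275,285,300): 
    col=g[60:100,c-3:c+4].mean(1); d=np.diff(col); print("plate edge col",c,60+np.argmax(abs(d)),T((60.5+np.argmax(abs(d)),c),.012))
E
```

```text
t 16.78 pos [ 0.5829 -0.198   0.2473] yaw 28.76 tool shift mm [-0.2  0.5 -2.7] turn [-0.0002  0.0001 -0.0007]
wrist held top n 6884 c [ 585.  -196.5] mean [ 595.7 -190.8] size [100.1  42.4] yaw 28.7 pca 28.7
held centre in tool mm [ 2.5 -0.3 58. ]
wrist held top n 6884 c [ 584. -197.] mean [ 594.9 -191.3] size [101.6  43. ] yaw 28.7 pca 28.7
held centre in tool mm [ 1.4 -0.3 60. ]
wrist held top n 6884 c [ 583.  -197.6] mean [ 594.  -191.7] size [103.2  43.7] yaw 28.7 pca 28.7
held centre in tool mm [ 0.3 -0.3 62. ]
[248  84  21   9 152] nose [ 83.9  -1.1 152.2] outer [ 89.9  -1.1 152.2]
[247 122  26  21 444] nose [ 48.2   1.  152.2] outer [ 63.6   0.9 152.2]
orange far 160 [52.3 -0.5 60. ]
plate edge col 215 84 [ 94.5 -42.6 235.2]
plate edge col 275 86 [ 92.7  16.1 235.2]
plate edge col 285 94 [ 85.2  26.1 235.2]
plate edge col 300 98 [ 81.5  41.1 235.2]
```

Call:
step_arm --targets '[[[0, 0, 0], [-2, 0.7, 10], 36], [[0, 0, 0], [0, 0, 10], 36], [[0, 0, 0], [0, 0, 10], 36], [[0, 0, 0], [0, 0, 0], 36]]' --grip_force 100

```text
time: 17.12
tool_pos: [0.5797, -0.199, 0.2134]
tcp_rot: [-3.039, -0.781, 0.008]
wrist_force: [-0.4, 0.0, -1.6]
width: 0.476
grip_force: 104.6
```

Call:
step_arm --targets '[[[0, 0, 0], [0, 0, 6], 36], [[0, 0, 0], [0, 0, 6], 36], [[0, 0, 0], [0, 0, 6], 36], [[0, 0, 0], [0, 0, 0], 36], [[0, 0, 0], [0, 0, 0], 36]]'

```text
time: 17.53
tool_pos: [0.5822, -0.1996, 0.1995]
tcp_rot: [3.042, 0.783, 0.002]
wrist_force: [1.2, 1.1, -1.0]
width: 0.475
grip_force: 104.8
```

Call:
step_arm --targets '[[[0, 0, 0], [0, 0, 6], 36], [[0, 0, 0], [0, 0, 6], 36], [[0, 0, 0], [0, 0, 6], 36], [[0, 0, 0], [0, 0, 0], 36]]'

```text
time: 17.87
tool_pos: [0.5829, -0.1999, 0.1815]
tcp_rot: [3.041, 0.783, 0.005]
wrist_force: [5.7, 0.4, 2.1]
width: 0.479
grip_force: 105.1
```

Call:
step_arm --targets '[[[0, 0, 0], [0.8, 0, 6], 36], [[0, 0, 0], [0, 0, 6], 36], [[0, 0, 0], [0, 0, 6], 36], [[0, 0, 0], [0, 0, 5], 36], [[0, 0, 0], [0, 0, 0], 36]]'

```text
time: 18.28
tool_pos: [0.583, -0.1998, 0.1578]
tcp_rot: [3.041, 0.783, 0.002]
wrist_force: [5.4, -1.6, 0.9]
width: 0.478
grip_force: 105.0
```

Call:
step_arm --targets '[[[0, 0, 0], [0, 0, 5], 36], [[0, 0, 0], [0, 0, 4], 36], [[0, 0, 0], [0, 0, 2], 36], [[0, 0, 0], [0, 0, 0], 36], [[0, 0, 0], [0, 0, 0], 36]]'

```text
time: 18.7
tool_pos: [0.583, -0.1998, 0.1476]
tcp_rot: [3.041, 0.783, 0.002]
wrist_force: [4.6, -1.0, 2.9]
width: 0.481
grip_force: 105.3
```

```bash
python3 - <<'E'
from h import *
s,R=tool(); p=s["tool_pos"]; im=save("wrist","w13.png"); 
print(p.round(4),s["wrist_force"].round(1),s["torque"].round(2),s["grip_force"])
T=lambda rc,z:(R.T@(ray("wrist",rc,z)-p)*1000).round(1)
for n in ("w8.png","w13.png"):
    i=cv2.imread("pics/"+n)[:,:,::-1].copy()
    r=hsv(i,(0,150,60),(5,255,255))|hsv(i,(174,150,60),(179,255,255))
    k,l,st,ce=cv2.connectedComponentsWithStats(r.astype(np.uint8)); print(n,[list(map(int,q)) for q in st[1:] if q[4]>25])
o=hsv(im,(7,150,50),(18,255,255)); print([(c,np.nonzero(o[100:,c])[0][[0,-1]]+100) for c in (222,228,285,292) if o[100:,c].any()])
held(im,(7,150,50),(18,255,255),.059)
E
```

```text
[ 0.583  -0.1998  0.1476] [ 4.6 -1.   2.9] [-0.18 -0.69  0.07] 105.31603217124939
w8.png [[234, 58, 42, 20, 689], [231, 131, 49, 48, 1760]]
w13.png [[235, 61, 41, 20, 679], [231, 134, 49, 49, 1965]]
[(222, array([175, 337])), (228, array([172, 337])), (285, array([174, 337])), (292, array([174, 337]))]
wrist held top n 5167 c [ 583.3 -199.3] mean [ 586.3 -198.2] size [97.6 42.8] yaw 28.9 pca 28.1
held centre in tool mm [ 0.4 -0.3 59. ]
```

Call:
step_arm --targets '[[[0, 0, 0], [0.5, 0, 1.5], 36], [[0, 0, 0], [0, 0, 1.5], 36], [[0, 0, 0], [0, 0, 0], 36], [[0, 0, 0], [0, 0, 0], 36], [[0, 0, 0], [0, 0, 0], 36]]'

```text
time: 19.17
tool_pos: [0.583, -0.1997, 0.1448]
tcp_rot: [3.041, 0.783, 0.001]
wrist_force: [2.7, -3.1, 5.4]
width: 0.481
grip_force: 105.5
```

```bash
python3 - <<'E'
from h import *
s,R=tool(); p=s["tool_pos"]; im=save("wrist","w14.png"); 
print(p.round(4),s["wrist_force"].round(1),s["torque"].round(2),s["grip_force"])
for n,lo,hi in (("w5.png",(105,120,30),(125,255,255)),("w8.png",(105,120,30),(125,255,255)),("w12.png",(7,150,50),(18,255,255)),("w14.png",(7,150,50),(18,255,255))):
    i=cv2.imread("pics/"+n)[:,:,::-1].copy(); o=hsv(i,lo,hi); print(n,[(c,(np.nonzero(o[145:,c])[0][[0,-1]]+145).tolist()) for c in (222,228,285,292) if o[145:,c].any()],[np.nonzero(o[q,205:312])[0][[0,-1]]+205 for q in (200,230)])
    r=hsv(i,(0,150,60),(5,255,255))|hsv(i,(174,150,60),(179,255,255))
    k,l,st,ce=cv2.connectedComponentsWithStats(r.astype(np.uint8)); print(n,[list(map(int,q)) for q in st[1:] if q[4]>25])
E
```

```text
[ 0.583  -0.1997  0.1448] [ 2.7 -3.1  5.4] [-0.52 -0.52 -0.  ] 105.47405362129211
w5.png [(222, [160, 337]), (228, [160, 337]), (285, [159, 337]), (292, [159, 337])] [array([213, 303]), array([215, 302])]
w5.png [[245, 74, 21, 10, 169], [244, 114, 26, 21, 448]]
w8.png [(222, [175, 337]), (228, [174, 337]), (285, [179, 337]), (292, [175, 336])] [array([221, 303]), array([215, 302])]
w8.png [[234, 58, 42, 20, 689], [231, 131, 49, 48, 1760]]
w12.png [(222, [160, 337]), (228, [160, 337]), (285, [160, 337]), (292, [160, 337])] [array([214, 304]), array([215, 302])]
w12.png [[248, 84, 21, 9, 152], [247, 122, 26, 21, 444]]
w14.png [(222, [176, 336]), (228, [172, 336]), (285, [176, 337]), (292, [176, 337])] [array([215, 304]), array([215, 302])]
w14.png [[234, 60, 42, 20, 714], [231, 134, 50, 51, 2042]]
```

Orange shows the same picture as blue did (no slip, catch noses over the ends), and it is slightly deeper. Releasing.

Call:
step_arm --targets '[[[0, 0, 0], [0, 0, 0], 46], [[0, 0, 0], [0, 0, 0], 50], [[0, 0, 0], [0, 0, 0], 56], [[0, 0, 0], [0, 0, 0], 60], [[0, 0, 0], [0, 0, 0], 60]]'

```text
time: 19.63
tool_pos: [0.5817, -0.1986, 0.1432]
tcp_rot: [-3.041, -0.783, 0.004]
wrist_force: [-0.0, 0.1, 0.0]
width: 0.705
grip_force: 0.0
```

Call:
step_arm --targets '[[[0, 0, 0], [0, 0, -10], 60], [[0, 0, 0], [0, 0, -20], 60], [[0, 0, 0], [0, 0, -30], 60], [[0, 0, 0], [0, 0, -30], 60], [[0, 0, 0], [0, 0, -30], 60]]'

```text
time: 20.05
tool_pos: [0.5824, -0.1988, 0.2659]
tcp_rot: [-3.042, -0.783, 0.001]
wrist_force: [-0.3, -0.5, -0.4]
width: 0.704
grip_force: 0.0
```

Call:
step_arm --targets '[[[0, 0, 0], [-20, 0, -30], 70], [[0, 0, 0], [-20, 0, -20], 70], [[0, 0, 0], [0, 0, 0], 70], [[0, 0, 0], [0, 0, 0], 70], [[0, 0, 0], [0, 0, 0], 70]]'

```text
time: 20.47
tool_pos: [0.5475, -0.2181, 0.314]
tcp_rot: [-3.042, -0.782, 0.0]
wrist_force: [-1.0, -0.7, 0.0]
width: 0.816
grip_force: 0.0
```

```bash
python3 - <<'E'
from h import *
a=save("scene","s15.png")
for _ in range(3): b=read_camera("side")
goto([.583,-.1985,.25],28.8); im=save("wrist","w15.png"); 
r=hsv(im,(0,150,60),(5,255,255))|hsv(im,(174,150,60),(179,255,255))
n,l,st,ce=cv2.connectedComponentsWithStats(r.astype(np.uint8))
F=np.array([.583,-.1985,0]);a_=np.radians(28.8);B=np.array([[np.cos(a_),np.sin(a_)],[-np.sin(a_),np.cos(a_)]])
for i in range(1,n):
    if st[i,4]>25: print(st[i],[ (B@(ray("wrist",(rr,ce[i][0]),.095)-F)[:2]*1000).round(1) for rr in (st[i][1],st[i][1]+st[i][3])])
mrect("wrist",hsv(im,(7,150,50),(18,255,255)),.095,"orange")
rect("wrist","cassette_orange_mid",.095)
x,y=map(int,proj("scene",[.583,-.1985,.08])); u,v=map(int,proj("side",[.583,-.1985,.08]))
f=lambda i,x,y,w=40:cv2.resize(i[y-w:y+w,x-w:x+w],(260,260),interpolation=cv2.INTER_CUBIC)
p,q=map(int,proj("wrist",[.583,-.1985,.095]))
cv2.imwrite("pics/c15.png",np.hstack([f(im,p,q,90),f(a,x,y),f(b,u,v)])[:,:,::-1])
E
```

```text
t 20.67 pos [ 0.5475 -0.2177  0.3123] yaw 28.90 tool shift mm [40.5  0.5 62.2] turn [-0.0028  0.0019  0.0017]
[251  37  18   9 122] [array([91.9,  1.1]), array([84.8,  1.1])]
[250  71  20  24 327] [array([64.2, -0.2]), array([43.5, -0.3])]
[251 186  18  19 317] [array([-44.3,  -0.2]), array([-64.9,  -0.2])]
[253 225  14   7  71] [array([-87.4,   0.5]), array([-95.5,   0.5])]
wrist orange n 1679 c [ 582.3 -200.2] mean [ 588.8 -197.8] size [98.6 43.4] yaw 28.8 pca 31.6
wrist cassette_orange_mid none
```

View pics/c15.png

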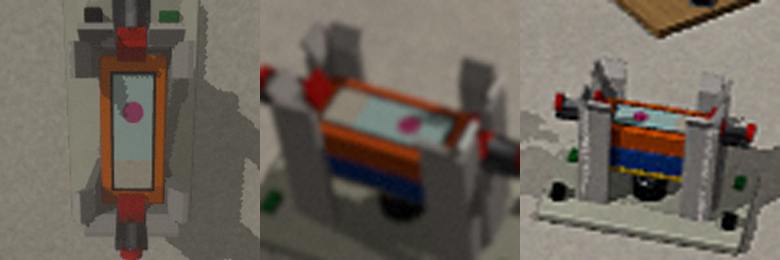

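Orange lies flat on blue between the posts. Both red catches are shut over its ends, with noses at ±44 mm, and the gripper is clear. Handing in.

```bash
python3 -c "
from workcell import *
print(finish_job())"
```

```text
the job is handed in; nothing more can be done
None
```

Both cassettes are in the feeder, blue first and orange flat on top of it, held down by the two shut catches; the gripper is clear and the job was handed in at about 21 s, though no verdict was returned.

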